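# Press the sample stoppers home

### The job

The samples are ready for storage, but their white stoppers stand proud. With your fingertips, gently press each stopper fully home until its head rests on the glass rim, in the order of the log: first the conical flask, then the straight-sided bottle, last the squat wide jar. Only press from above: do not lift, tip or shove the glassware, leave the beaker, the basket and the tube rack alone, and finish clear of everything.

Things in the scene. Friction and masses are not known exactly. Their poses are not given: they have to be found in the camera images.
- flask: conical (Erlenmeyer) amber glass flask, 110 mm tall to its rim, base 84 mm across, narrowing to a 35 mm rim; loose, 140 to 260 g with its stopper, stands upright on the bench. Origin at the centre of its underside, z up.
- flask_stopper (a joint): how far the flask's stopper has been pushed down, in m: 0 = head 12 mm above the glass rim, 0.012 = fully home, head resting on the rim. It starts between 0 and 0.003. Sliding friction of about 3.5 N: it stays where it is left.
- flask_stopper_top (a point): centre of the flat top of the flask's white stopper, whose round head is 34 mm across and 13 mm thick. The upper 7 mm of the head is a soft rubber crown, 2 mm narrower, that gives about 1 mm under 5 N (5 mm at most) and springs back. With the stopper home this point is 123 mm above the bench.
- bottle: round straight-sided amber glass bottle with short shoulders, 92 mm tall to its rim, 58 mm across, rim 37 mm; loose, 140 to 260 g with its stopper, stands upright on the bench. Origin at the centre of its underside, z up.
- bottle_stopper (a joint): how far the bottle's stopper has been pushed down, in m: 0 = head 12 mm above the glass rim, 0.012 = fully home, head resting on the rim. It starts between 0 and 0.003. Sliding friction of about 3.5 N: it stays where it is left.
- bottle_stopper_top (a point): centre of the flat top of the bottle's white stopper, whose round head is 36 mm across and 13 mm thick. The upper 7 mm of the head is a soft rubber crown, 2 mm narrower, that gives about 1 mm under 5 N (5 mm at most) and springs back. With the stopper home this point is 105 mm above the bench.
- jar: squat wide-mouthed amber glass jar, 55 mm tall to its rim, 72 mm across, rim 60 mm; loose, 140 to 260 g with its stopper, stands upright on the bench. Origin at the centre of its underside, z up.
- jar_stopper (a joint): how far the jar's stopper has been pushed down, in m: 0 = head 12 mm above the glass rim, 0.012 = fully home, head resting on the rim. It starts between 0 and 0.003. Sliding friction of about 3.5 N: it stays where it is left.
- jar_stopper_top (a point): centre of the flat top of the jar's white stopper, whose round head is 56 mm across and 13 mm thick. The upper 7 mm of the head is a soft rubber crown, 2 mm narrower, that gives about 1 mm under 5 N (5 mm at most) and springs back. With the stopper home this point is 68 mm above the bench.
- beaker: clear empty glass beaker, 66 mm across, 85 mm tall, loose, 120 g, a bystander. Origin at the centre of its underside.
- basket: blue plastic basket of sample tubes, 140 x 190 x 60 mm high, loose, 350 g, a bystander. Origin at the centre of its underside.
- rack: clear test tube rack with two rows of capped tubes, 60 x 160 mm, 100 mm high, fixed to the bench, a bystander. Origin at the centre of its underside.
Things that resemble listed ones, but are neither listed nor needed, are in the scene too. Leave any blue, pink or turquoise look-alike of the flask alone.

How it is judged:
By the outcome, as a careful person would: the job done as asked, in the order asked, and still so for the second after the job is handed in, with the robot touching nothing.
It also fails if it takes over 56 s, if anything falls off the work surface, if the arm or the gripper's body presses on something with over 40 N, if the wrist force passes 120 N, or if a joint passes its speed limit or range.

### The arm

A 6-joint arm with a two-finger parallel gripper is mounted at the origin on the work surface. World frame = base frame: x ahead of the robot, y to its left, z up, the work surface at z = 0. Lengths are in m, angles in degrees, forces in N, time in s.
With the tool pointing down it reaches from about 0.35 to 0.875 m from the base axis. Payload 4.2 kg.
Tool frame: the origin (TCP) lies midway between the tips of the shut fingers; the grasp point (between the pads) lies 19 mm behind it; y points along the fingers, z is the direction in which the jaws open and shut, and the axes are right-handed (so a half turn about y gives the same grasp; the last joint's range is limited). The gripper opens to 87 mm and grips with 3 to 60 N. Pads are 19 mm wide; open, the fingers measure 117 mm over their backs; the gripper's body (75 mm by 190 mm) begins 51 mm behind the grasp point.
Start: joints at [80.478, 22.042, 0.453, 0, -68.411, -14.817], TCP at [0.258, 0.569, 0.223] pointing down, gripper open.
Joint ranges: [-179.83, 179.83], [-69.29, 118.12], [-61.27, 80.66], [-181.25, 117.63], [-171.15, -9.14], [-177.46, 177.46]. Speed limits (degrees/s): [159.86, 159.86, 180, 180, 180, 180].

### API

Orientations are given as [roll, pitch, yaw] about the fixed x, y, z axes, in that order (R = Rz(yaw) Ry(pitch) Rx(roll)).
In Python, from workcell import env gives the robot as it stands. The module is installed in compiled form; this text tells all that it offers. Calls block until the motion is done:
- env.goto(position, orientation): joint-space move of the TCP to a pose.
- env.move_straight(position, rotation=None, rate=0.15, force_limit=None): straight line of the TCP; rotation=None keeps the orientation; rate is the mean speed in m/s. With force_limit (N) it stops when the force on the tool has changed by that much, and returns True; else False.
- env.set_joints(angles): joint-space move.
- env.gripper_to(opening, grasp_force=None): opening from 0.0 (shut) to 1.0 (fully open); grasp_force is the grip in N (None keeps the last); returns when the fingers have stopped.
- env.dwell(seconds).
- env.inverse_kinematics(position, orientation): joint angles nearest the present ones, or None.
- env.read_state(): the state.
- env.grab_frame(name): name is "side" or "top" or "wrist"; returns a dict with "image" (400x640x3 uint8, blue, green, red), "fx", "fy", "cx", "cy" (pixels), "position" and "orientation" of the camera in the world. Camera axes: x right, y up, looking along -z (the intrinsics and any distortion apply to the point x, -y, -z); pixel columns grow to the right and rows downward; lengths in m; the calibration is good to about 2 mm. A picture is of the moment at which its call begins. There is no depth.
A pose or a line that the arm cannot do raises env.Unreachable and nothing moves.
- env.close_job(): hands the job in, once; it reports no verdict.
Trained networks look in a picture, given as the dict that the camera call returned (one of the last four; its "shot" number tells which), for a name from the list of things; names that differ only in an ending like _2 or _b are one class to them, and where a whole thing is asked for, a point or a joint stands for the part that bears it (a point fixed in the world has none). Each returns a list of dicts, best first, with "score" (0 to 1); they miss things now and then, are a little off and sometimes report something else, mostly with a low value. They report only what shows in the picture. A call takes as long as a camera call. They do not tell look-alikes from the thing itself.
- env.search_frame(picture, thing): "xyz" ([x, y, z] in m, in world coordinates, good to about 4 mm: the middle of the surface that is visible of it).
- env.trace(picture, thing): "mask" (400x640 bool, what is visible of it).
The state is a dict: "clock": time; "joint_positions": joint angles; "qvel": joint speeds; "joint_torque": joint torques, N m; "position": TCP position; "tool_rot": TCP orientation; "force": force on the tool from outside, world axes, zero at the start; "wrist_torque": the same for the moment, N m; "opening": opening from 0.0 (shut) to 1.0 (fully open).
Only numpy, scipy, OpenCV 4.12 (cv2) and the standard library are available. Lean on these libraries where they do the work, as an engineer would, in place of code of your own. Each camera call takes 0.05 s, during which the arm holds its last target. There are 200 camera calls.

## Working session

There is one attempt and no reset: what is moved stays moved. The work goes in short steps, each a Python script; the robot and the scene stay as the last script left them, time stands still between calls to the robot, and variables do not carry over. Pictures are saved under pics/ and viewed, about 8 in all and at most 12, crops included, and the job is handed in when it is done.

```bash
mkdir -p pics; cat > h.py <<'E'
from workcell import env
import numpy as np, cv2
from scipy.spatial.transform import Rotation as R
def rot(o):
    o=np.array(o,float)
    return o if o.shape==(3,3) else R.from_euler('xyz',o,degrees=True).as_matrix()
def px2z(f,u,v,z):
    d=rot(f['orientation'])@np.array([(u-f['cx'])/f['fx'],-(v-f['cy'])/f['fy'],-1])
    p=np.array(f['position']); return p+d*(z-p[2])/d[2]
def proj(f,P):
    c=rot(f['orientation']).T@(np.array(P)-f['position'])
    return f['cx']+f['fx']*c[0]/-c[2], f['cy']-f['fy']*c[1]/-c[2]
E
python3 - <<'E'
from h import *
s=env.read_state();print(s['clock'],s['position'],s['tool_rot'],s['opening'],s['force'])
for c in('top','side'):
    f=env.grab_frame(c); cv2.imwrite(f'pics/{c}0.png',f['image'])
    print(c,{k:v for k,v in f.items() if k!='image'})
    for t in('flask_stopper_top','bottle_stopper_top','jar_stopper_top','flask','bottle','jar','beaker','basket','rack'):
        print(t,[(np.round(d['xyz'],3).tolist(),round(d['score'],2),np.round(proj(f,d['xyz'])).tolist()) for d in env.search_frame(f,t)])
E
```

```text
0.0 [0.25732001 0.56890739 0.22144612] [-8.98730958e+01  5.43845725e-03  1.55649782e+02] 0.9930455726169128 [-0.07580911  0.35608185 -0.00469765]
top {'fx': 520.5231090670569, 'fy': 520.5231090670569, 'cx': 314.77331419357273, 'cy': 188.27314140564727, 'position': array([ 0.32322424, -0.09954071,  1.58671671]), 'orientation': array([  9.47118871,   0.75087296, -90.51506694]), 'shot': 1}
flask_stopper_top [([0.376, -0.137, 0.138], 0.6, [335.0, 255.0]), ([0.496, -0.01, 0.132], 0.47, [289.0, 213.0]), ([0.36, 0.143, 0.134], 0.42, [234.0, 263.0]), ([0.633, -0.003, 0.139], 0.41, [286.0, 165.0]), ([0.497, -0.167, 0.113], 0.2, [345.0, 213.0])]
bottle_stopper_top [([0.5, -0.167, 0.111], 0.68, [345.0, 212.0]), ([0.487, 0.176, 0.076], 0.5, [227.0, 219.0])]
jar_stopper_top [([0.497, -0.012, 0.134], 0.73, [290.0, 213.0]), ([0.487, 0.173, 0.08], 0.59, [228.0, 219.0])]
flask [([0.352, 0.138, 0.044], 0.96, [241.0, 266.0]), ([0.491, -0.008, 0.044], 0.89, [290.0, 218.0]), ([0.349, -0.006, 0.047], 0.74, [290.0, 267.0]), ([0.624, -0.005, 0.048], 0.67, [289.0, 174.0]), ([0.375, -0.132, 0.046], 0.56, [333
[... 782 characters left out ...]
63.0])]
bottle_stopper_top [([0.498, -0.172, 0.116], 0.45, [307.0, 212.0])]
jar_stopper_top [([0.49, 0.163, 0.073], 0.6, [258.0, 169.0]), ([0.498, -0.018, 0.124], 0.19, [282.0, 179.0])]
flask [([0.629, -0.021, 0.047], 0.96, [328.0, 194.0]), ([0.344, -0.022, 0.047], 0.81, [225.0, 220.0]), ([0.346, 0.131, 0.07], 0.77, [211.0, 184.0]), ([0.376, -0.149, 0.047], 0.72, [253.0, 245.0]), ([0.495, -0.02, 0.05], 0.67, [282.0, 204.0])]
bottle [([0.489, -0.185, 0.068], 0.67, [306.0, 233.0])]
jar [([0.483, 0.149, 0.044], 0.62, [258.0, 179.0])]
beaker [([0.693, 0.16, 0.072], 0.74, [320.0, 157.0])]
basket [([0.763, -0.186, 0.036], 0.57, [404.0, 216.0])]
rack [([0.491, -0.425, 0.066], 0.95, [364.0, 309.0])]
```

```bash
python3 - <<'E'
import cv2
a=cv2.imread('pics/top0.png')[120:300,190:450]; cv2.imwrite('pics/top0c.png',cv2.resize(a,None,fx=3,fy=3,interpolation=cv2.INTER_CUBIC))
a=cv2.imread('pics/side0.png')[120:340,180:440]; cv2.imwrite('pics/side0c.png',cv2.resize(a,(709,600),interpolation=cv2.INTER_CUBIC))
E
```

```text
(no output)
```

View pics/top0c.png

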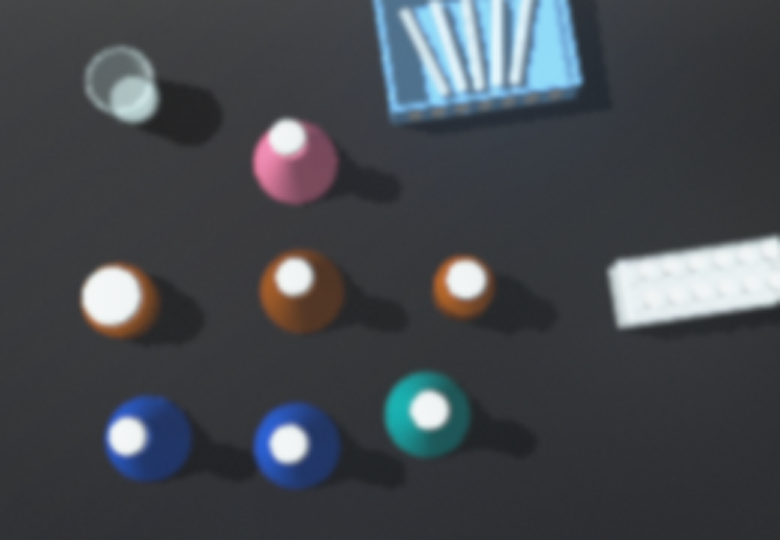

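View pics/side0c.png

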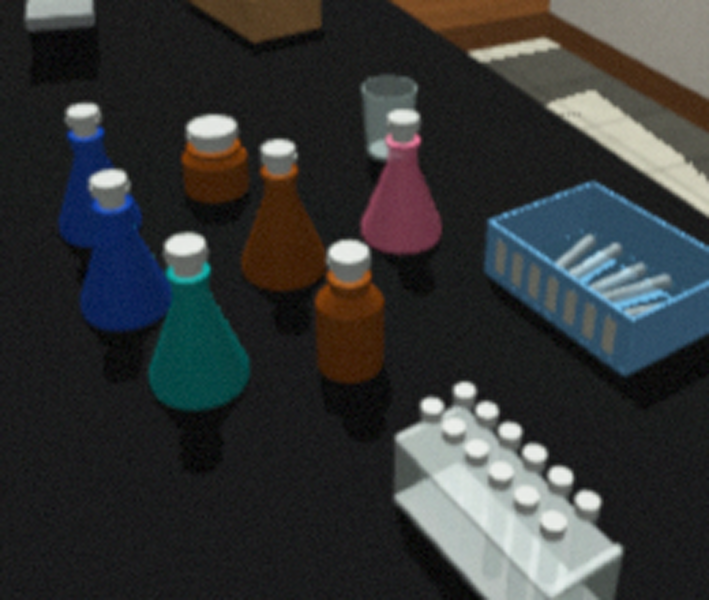

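The top view (crop 3x) shows these flask candidates:
- Amber flask at full-image (289,213).
- Blue at (234,263) and (286,267), turquoise at (335,255), pink at (286,165). These are the look-alikes.

Only the amber one matches the description, and both crops confirm it. The amber bottle is at (345,212) and the jar at (228,219). I'll shut the gripper, hover over the flask with the jaw axis along y, and refine with the wrist camera.

```bash
cat >> h.py <<'E'
def look(xy,name,z,n,yaw=180,h=0.24):
    env.goto([xy[0],xy[1],h],[-90,0,yaw])
    f=env.grab_frame('wrist'); cv2.imwrite(f'pics/{n}.png',f['image'])
    for d in env.search_frame(f,name)[:3]: print('search',np.round(d['xyz'],4),round(d['score'],2),np.round(proj(f,d['xyz'])))
    for d in env.trace(f,name)[:3]:
        m=d['mask']; v,u=np.nonzero(m)
        print('trace',round(d['score'],2),m.sum(),u.min(),u.max(),v.min(),v.max(),'mid@z',np.round(px2z(f,u.mean(),v.mean(),z),4))
    s=env.read_state(); print(s['clock'],s['position'],s['tool_rot'],s['force'])
    return f
E
python3 - <<'E'
from h import *
env.gripper_to(0.0)
s=env.read_state();print(s['clock'],s['opening'])
for y in(0,180): print(y,env.inverse_kinematics([.497,-.012,.24],[-90,0,y]))
f=look([.497,-.012],'flask_stopper_top',.134,'w1')
print(f['position'],f['orientation'])
E
```

```text
2.525 0.0013577152214422669
0 [ 1.73666294e+01  8.74010684e+00 -1.53962756e+01 -2.54444375e-14
 -6.58636176e+01 -1.07366629e+02]
180 [ 1.73666294e+01  8.74010684e+00 -1.53962756e+01  2.54444375e-14
 -6.58636176e+01  7.26333706e+01]
search [ 0.5032 -0.009   0.1285] 0.77 [315. 193.]
search [ 0.6332 -0.0043  0.1373] 0.73 [309.  32.]
trace 0.73 1428 287 326 9 53 mid@z [ 0.6347 -0.0022  0.134 ]
trace 0.64 875 298 332 178 211 mid@z [ 0.5026 -0.0087  0.134 ]
4.925 [ 0.49716273 -0.01143601  0.23994364] [-9.00012864e+01 -2.60573389e-04 -1.79943631e+02] [-0.09911136 -0.56359904  0.34508857]
[ 0.56456734 -0.01168218  0.40226414] [-1.43447470e+01 -6.42169305e-02 -8.99588325e+01]
```

View pics/w1.png

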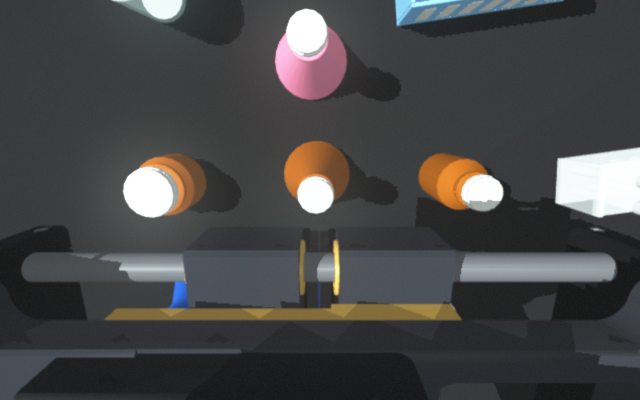

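The wrist view shows the amber flask's stopper at (315,194), the jar's at (151,192), the bottle's at (482,192) and the pink look-alike at (307,33). All of it agrees with the fixed cameras. The flask centre is about (0.500, -0.010), so I'll press there.

```bash
cat >> h.py <<'E'
def press(xy,ztop,push=.0025,fl=14):
    o=[-90,0,180]
    env.move_straight([*xy,ztop+.035],rotation=o,rate=.15)
    f0=np.array(env.read_state()['force'])
    z=ztop+.016
    def rep(t):
        s=env.read_state(); print(t,'t',round(s['clock'],2),'z',np.round(s['position'],4),'dF',np.round(np.array(s['force'])-f0,2),'T',np.round(s['wrist_torque'],2)); return s
    env.move_straight([*xy,z],rate=.06,force_limit=5); rep('near')
    for z in(ztop+.010,ztop+.006,ztop+.002,ztop-push):
        hit=env.move_straight([*xy,z],rate=.015,force_limit=fl); rep(hit)
        if hit: break
    env.dwell(.2); rep('hold')
    p=env.read_state()['position']
    env.move_straight([p[0],p[1],ztop+.045],rate=.08)
    rep('up')
E
python3 - <<'E'
from h import *
press((.500,-.010),.123)
E
```

```text
near t 6.09 z [ 0.4999 -0.0101  0.1387] dF [-0.52 -0.01 -0.15] T [ 0.04 -0.04  0.06]
False t 6.64 z [ 0.5001 -0.01    0.1332] dF [-0.28 -0.34  1.23] T [ 0.1   0.14 -0.03]
False t 7.06 z [ 0.5001 -0.01    0.129 ] dF [-0.02  0.68  2.1 ] T [0.18 0.12 0.01]
False t 7.47 z [ 0.5001 -0.01    0.1249] dF [-1.16  0.09  2.69] T [ 0.05 -0.08  0.05]
False t 7.92 z [ 0.5002 -0.01    0.1214] dF [-2.88  1.6   9.17] T [ 0.32  0.82 -0.01]
hold t 8.12 z [ 0.5002 -0.01    0.1215] dF [-2.47  0.62  9.95] T [ 0.33  0.74 -0.04]
up t 8.87 z [ 0.4996 -0.0101  0.1673] dF [-0.62 -0.01 -1.15] T [-0.06  0.01 -0.04]
```

The force rose from about 3 N while sliding to 10 N against the stop, so the flask stopper is home. Next is the bottle.

```bash
python3 - <<'E'
from h import *
look([.499,-.169],'bottle_stopper_top',.115,'w2')
E
```

```text
search [ 0.4966 -0.1683  0.1128] 0.65 [318. 197.]
trace 0.66 945 304 338 178 211 mid@z [ 0.4998 -0.1712  0.115 ]
9.75 [ 0.4987026 -0.1677093  0.2388962] [-9.00230524e+01 -1.23863663e-01 -1.79893461e+02] [0.07231421 1.21783421 0.57492981]
```

View pics/w2.png

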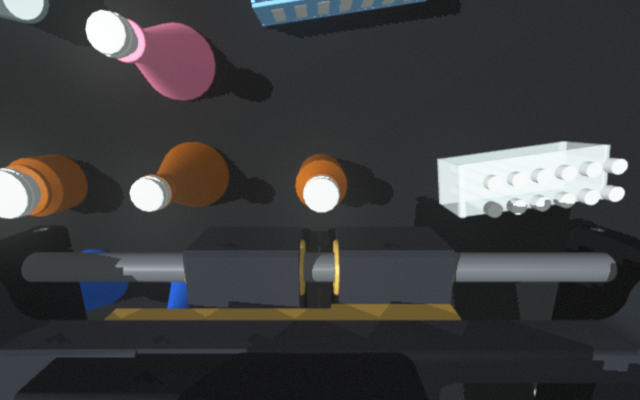

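The wrist view shows the bottle's stopper at (321,194) and the flask upright with its stopper at (151,193). The bottle centre is (0.499, -0.170), so I'll press it and then look at the jar.

```bash
python3 - <<'E'
from h import *
press((.499,-.170),.105)
env.move_straight([.499,-.170,.24],rate=.2)
look([.488,.170],'jar_stopper_top',.078,'w3')
E
```

```text
near t 11.03 z [ 0.4988 -0.1701  0.1207] dF [-0.48 -0.14  0.03] T [-0.07 -0.   -0.05]
False t 11.58 z [ 0.4991 -0.17    0.1152] dF [-0.58 -0.72  1.22] T [0.   0.11 0.02]
False t 12.0 z [ 0.4991 -0.17    0.111 ] dF [-1.26 -0.43  2.98] T [ 0.08  0.12 -0.  ]
False t 12.42 z [ 0.499  -0.17    0.1068] dF [-1.26 -0.31  2.5 ] T [ 0.    0.07 -0.02]
False t 12.87 z [ 0.4993 -0.1701  0.1035] dF [-3.18  1.47  9.69] T [ 0.29  0.65 -0.01]
hold t 13.07 z [ 0.4993 -0.1701  0.1035] dF [-3.46  0.31  9.11] T [0.34 0.65 0.03]
up t 13.81 z [ 0.4988 -0.17    0.1493] dF [-0.17 -0.02 -0.18] T [ 0.02  0.   -0.03]
search [0.4937 0.1742 0.0783] 0.79 [313. 183.]
search [0.4929 0.1762 0.0826] 0.3 [311. 184.]
trace 0.45 1149 487 527 164 199 mid@z [ 0.4943 -0.0324  0.078 ]
15.8417 [0.48827816 0.16894611 0.23993051] [-8.99904854e+01 -6.92766838e-03  1.79894286e+02] [ 0.44393386 -0.57119456 -0.02643238]
```

View pics/w3.png

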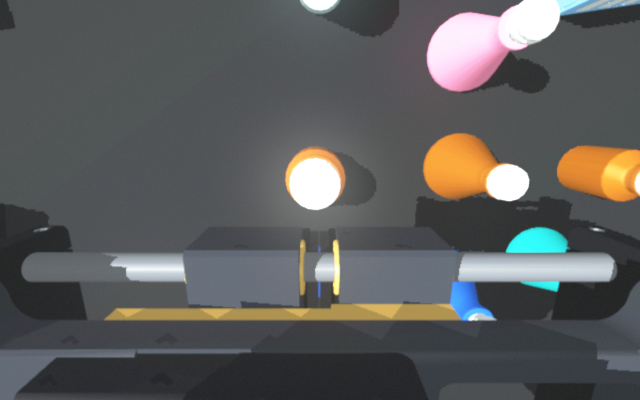

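The wrist view shows the jar's stopper at (315,183). Together with the fixed cameras that gives about (0.490, 0.173). I'll press it, rise clear, and take a final picture.

```bash
python3 - <<'E'
from h import *
press((.490,.173),.068)
env.move_straight([.490,.173,.26],rate=.2)
env.goto([.40,.40,.30],[-90,0,180])
f=env.grab_frame('side'); cv2.imwrite('pics/side1.png',f['image'])
cv2.imwrite('pics/side1c.png',cv2.resize(f['image'][120:340,180:440],(709,600),interpolation=cv2.INTER_CUBIC))
for P in([.5,-.01,.123],[.499,-.17,.105],[.49,.173,.068]): print(np.round(proj(f,P)))
print(env.read_state()['clock'])
E
```

```text
near t 17.38 z [0.4898 0.1728 0.0836] dF [-0.48 -0.74  0.58] T [-0.04 -0.04 -0.06]
False t 17.93 z [0.49  0.173 0.078] dF [-0.27 -0.63  0.78] T [-0.   -0.06  0.01]
False t 18.34 z [0.4902 0.1731 0.0742] dF [-0.22 -1.89  3.52] T [-0.08  0.11 -0.03]
False t 18.76 z [0.4901 0.1731 0.0699] dF [-0.57 -1.8   3.24] T [-0.11  0.04  0.02]
False t 19.21 z [0.4902 0.1731 0.0664] dF [-3.08 -1.02 10.38] T [-0.2   0.77 -0.01]
hold t 19.41 z [0.4902 0.1731 0.0664] dF [-3.47 -0.55 10.51] T [-0.14  0.79  0.01]
up t 20.15 z [0.4897 0.1728 0.1124] dF [ 0.38 -0.94  1.21] T [-0.05 -0.01 -0.03]
[281. 178.]
[307. 215.]
[257. 169.]
22.0583
```

View pics/side1c.png

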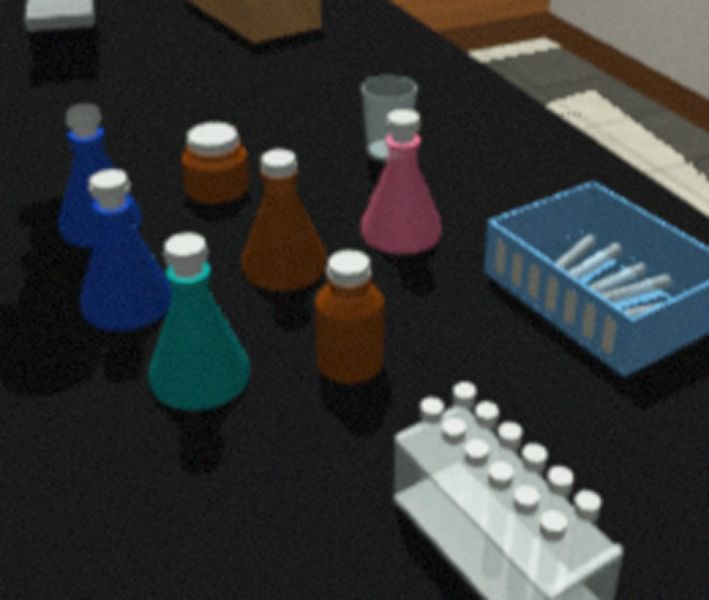

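The side view shows all three amber stoppers seated, with tops at full-image (282,178), (308,216) and (258,169). The predicted home positions are (281,178), (307,215) and (257,169). Nothing else has moved and the arm is clear, so I'm handing in.

```bash
python3 -c "
from h import *
print(env.close_job(), env.read_state()['clock'])"
```

```text
the job is handed in; nothing more can be done
the job is handed in; nothing more can be done
```

I pressed all three stoppers home with the shut fingertips, in the order flask, bottle, jar. I then moved the arm clear and handed the job in at about 22 s on the robot's clock, well inside the 56 s limit.

- **Force:** each stopper slid at about 2 to 3.5 N, then resisted with about 9 to 10.5 N at its home height. That is well above the sliding friction, so each was on its stop.
- **Final side picture:** all three stopper tops lie within 1 pixel of their predicted home positions. The glassware is upright and unmoved, and the look-alikes, beaker, basket and rack look untouched.
- **Sideways force:** each press also showed about 2.5 to 3.5 N sideways at the bottom, with no visible effect on the glassware.
- **Jar centring:** the jar's mask in the wrist picture came back as a different object, so I centred on the point search and the fixed cameras instead. No other checks failed or disagreed.

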